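# Seasonings into the new rack, row reversed

## Task

Move the salt shaker, herb jar, pepper mill and coffee jar from the old steel tray into the empty wooden rack, one in each cell, with the row reversed: whatever stands at the left end of the tray goes into the right end cell of the rack, and so on along the row. Keep each one upright all the way, and leave all four standing flat and at rest inside their cells.

Things in the scene. Friction and masses are not known exactly. Their poses are not given: they have to be found in the camera images.
- old_tray: old tray: flat steel tray, 104 x 364 mm, rim 11 mm high, fixed; the four things to move stand in it in a row on cork pads (similar things by the wall stay). Origin: centre of its underside, on the worktop; y along the row to the robot's left, x away from the robot (turned at most 0.2 rad). Places at x = 0, y = +132, +44, -44, -132 mm; pad tops 10 mm above the origin
- new_rack: new rack: empty wooden rack, 104 x 368 mm, fixed left or right of the tray. Origin: centre of its underside, on the worktop; y along the row to robot's left, x away (turned at most 0.2 rad). Cell centres x = 0, y = +132, +44, -44, -132 mm; cell 84 mm (y) by 93 mm (x), floor 12 mm up. Tops: partitions 27 mm, end boards 40 mm, steel rails front and back 30 mm
- salt: salt shaker: small clear glass with grey domed top, 44 mm diameter up to 66 mm height, tapering to 34 mm, 90 mm high, about 0.1 kg; origin at the centre of its underside, z up; grip it about 72 mm above the origin
- herb_jar: herb jar: slim round glass jar with green lid, 45 mm diameter, 106 mm high, about 0.11 kg; origin at the centre of its underside, z up; grip it about 85 mm above the origin
- mill: pepper mill: turned brown wood, the tallest of the four, 170 mm high, body 58 mm diameter, round head 50 mm diameter between 123 and 159 mm height with a small knob on top, about 0.18 kg; origin at the centre of its underside, z up; grip the head about 140 mm above the origin; beware, a wall cupboard hangs 0.58 m above the worktop beyond x = 0.62 m on the right
- coffee: coffee jar: wide glass jar with a black lid, 67 mm diameter, 130 mm high, about 0.39 kg; origin at the centre of its underside, z up; grip it about 108 mm above the origin
- salt_pad: square cork pad, 78 x 78 x 4 mm, fixed in the old tray, on which the salt shaker stands at the start; origin at the centre of its underside, 6 mm above the worktop; axes as the tray
- herb_jar_pad: square cork pad, 78 x 78 x 4 mm, fixed in the old tray, on which the herb jar stands at the start; origin at the centre of its underside, 6 mm above the worktop; axes as the tray
- mill_pad: square cork pad, 78 x 78 x 4 mm, fixed in the old tray, on which the pepper mill stands at the start; origin at the centre of its underside, 6 mm above the worktop; axes as the tray
- coffee_pad: square cork pad, 78 x 78 x 4 mm, fixed in the old tray, on which the coffee jar stands at the start; origin at the centre of its underside, 6 mm above the worktop; axes as the tray
Not all that is in view belongs to the job. What is shaped like the salt but pink is not meant.

How it is judged (in metres and radians):
At the end, for the whole second after the job is handed in: Each of the four stands upright (0.08 rad) on the rack floor (5 mm), in the cell that mirrors its starting place: first from the left on the tray is first from the right in the rack, and so on (within 25 mm of the cell centre along the row, 30 mm across); released and at rest (((y of salt_pad in the frame of old_tray between 0.102 and 0.162 m and y of salt in the frame of new_rack between -0.157 and -0.107 m) or (y of salt_pad in the frame of old_tray between 0.014 and 0.074 m and y of salt in the frame of new_rack between -0.069 and -0.019 m) or (y of salt_pad in the frame of old_tray between -0.074 and -0.014 m and y of salt in the frame of new_rack between 0.019 and 0.069 m) or (y of salt_pad in the frame of old_tray between -0.162 and -0.102 m and y of salt in the frame of new_rack between 0.107 and 0.157 m)) and x of salt in the frame of new_rack between -0.03 and 0.03 m and z of salt in the frame of new_rack between 0.007 and 0.017 m and angle between each of salt, herb_jar, mill, coffee's own z axis and vertical below 0.08 rad and linear speed of each of salt, herb_jar, mill, coffee below 0.02 m/s and angular speed of each of salt, herb_jar, mill, coffee below 0.2 rad/s and ((y of herb_jar_pad in the frame of old_tray between 0.102 and 0.162 m and y of herb_jar in the frame of new_rack between -0.157 and -0.107 m) or (y of herb_jar_pad in the frame of old_tray between 0.014 and 0.074 m and y of herb_jar in the frame of new_rack between -0.069 and -0.019 m) or (y of herb_jar_pad in the frame of old_tray between -0.074 and -0.014 m and y of herb_jar in the frame of new_rack between 0.019 and 0.069 m) or (y of herb_jar_pad in the frame of old_tray between -0.162 and -0.102 m and y of herb_jar in the frame of new_rack between 0.107 and 0.157 m)) and x of herb_jar in the frame of new_rack between -0.03 and 0.03 m and z of herb_jar in the frame of new_rack between 0.007 and 0.017 m and ((y of mill_pad in the frame of old_tray between 0.102 and 0.162 m and y of mill in the frame of new_rack between -0.157 and -0.107 m) or (y of mill_pad in the frame of old_tray between 0.014 and 0.074 m and y of mill in the frame of new_rack between -0.069 and -0.019 m) or (y of mill_pad in the frame of old_tray between -0.074 and -0.014 m and y of mill in the frame of new_rack between 0.019 and 0.069 m) or (y of mill_pad in the frame of old_tray between -0.162 and -0.102 m and y of mill in the frame of new_rack between 0.107 and 0.157 m)) and x of mill in the frame of new_rack between -0.03 and 0.03 m and z of mill in the frame of new_rack between 0.007 and 0.017 m and ((y of coffee_pad in the frame of old_tray between 0.102 and 0.162 m and y of coffee in the frame of new_rack between -0.157 and -0.107 m) or (y of coffee_pad in the frame of old_tray between 0.014 and 0.074 m and y of coffee in the frame of new_rack between -0.069 and -0.019 m) or (y of coffee_pad in the frame of old_tray between -0.074 and -0.014 m and y of coffee in the frame of new_rack between 0.019 and 0.069 m) or (y of coffee_pad in the frame of old_tray between -0.162 and -0.102 m and y of coffee in the frame of new_rack between 0.107 and 0.157 m)) and x of coffee in the frame of new_rack between -0.03 and 0.03 m and z of coffee in the frame of new_rack between 0.007 and 0.017 m); the robot touches nothing.
It fails at once if one of the four is tipped by more than 0.6 rad (about 35 degrees) (angle between any of salt, herb_jar, mill, coffee's own z axis and vertical above 0.6 rad).
It also fails if it takes over 112 s, if anything falls off the work surface, if the arm or the gripper's body presses on something with over 40 N, if the wrist force passes 120 N, or if a joint passes its speed limit or range.

## Robot

A 7-joint arm with a two-finger parallel gripper is mounted at the origin on a cart in front of the work surface, level with it; the furniture and walls round the work are solid. World frame = base frame: x ahead of the robot, y to its left, z up, the work surface at z = 0. Lengths are in mm, angles in degrees, forces in N, time in s.
With the tool pointing down it reaches from about 400 to 875 mm from the base axis. Payload 6.5 kg.
Tool frame: the origin (TCP) lies between the finger pads; the fingertips stand 8 mm ahead of it and the grasp point (between the pads) lies 11 mm behind it (env.tcp_to_tips is the z of the fingertips in the tool frame, in mm); z points along the fingers, y is the line along which they close (so a half turn about z gives the same grasp; the last joint's range is limited). The gripper opens to 85 mm and grips with 20 to 120 N. Pads are 22 mm wide; open, the fingers measure 114 mm over their backs; the gripper's body (76 mm by 85 mm) begins 54 mm behind the grasp point. The pads swing forward as they close: fully open they stand 13 mm farther back than shut.
Start: joints at [61.983, 30.733, -0.252, 88.115, 0.149, 61.152, -4.079], TCP at [266.7, -592.757, 239.29] pointing down, gripper open.
Joint ranges: [-154.64, 154.64], [-21.42, 123.67], [-72.66, 72.17], [13.99, 137.28], [-74.86, 254.86], [10.95, 109.41], [-158.01, 158.01]. Speed limits (degrees/s): [136.94, 136.94, 180, 180, 180, 180, 180].

## Interface

Orientations are given as a 3x3 rotation matrix whose columns are the frame's x, y, z axes.
In Python, from plant import env gives the robot as it stands. The module is installed in compiled form; this text tells all that it offers.
- The arm moves only by the shell command python3 -m inch 'ROWS' [OPENING]. ROWS is JSON, a list of rows, each a list of 2 entries, a list of its own where there are three numbers: the shift along the tool's x, y, z in mm, then the turn, a rotation vector about the tool's x, y, z in rad. A call has 1 to 5 rows; each row is the pose to reach, as a shift and turn from the pose commanded when the call began, along the tool's axes at that moment; what a row does not reach only later rows make up. A row lasts 1/10 s, in which the tool goes at most 50 mm and 8.59 degrees, less where a joint would pass 70% of its speed; a pose out of reach is approached as far as the arm can. A call with a gripper value outside its range is refused whole. OPENING is the opening, from 0 (shut) to 1 (fully open), set as the call begins (- or left out, the last holds). The fingers move at their own pace and stop on an object; the grip force is fixed at half the most. Time passes only in rows, so rows that repeat a pose let the fingers close. It gives the time, the measured TCP pose, the force, the opening and the grip force at its end, in the units of the state.
- env.get_state(): the state, without advancing time (a new reading comes with each control period).
- env.snapshot(name): name is "scene" or "top"; returns a dict with "frame" (480x640x3 uint8, red, green, blue), "K" (3x3 intrinsics, pixels), "rvec" (rotation vector, rad) and "tvec" (3), from world to camera coordinates, as OpenCV has them. Camera axes: x right, y down, z forward; pixel columns grow to the right and rows downward; lengths in mm; the calibration is good to about 2 mm. A picture is of the moment at which its call begins. There is no depth.
- env.sign_off(): hands the job in; it is judged then, once.
Trained networks look in a picture, given as the dict that the camera call returned (one of the last four; its "shot" number tells which), for a name from the list of things; names that differ only in an ending like _2 or _b are one class to them, and where a whole thing is asked for, a point or a joint stands for the part that bears it (a point fixed in the world has none). Each returns a list of dicts, best first, with "p" (0 to 1); they miss things now and then, are a little off and sometimes report something else, mostly with a low value. They report only what shows in the picture. A call takes as long as a camera call. They do not tell look-alikes from the thing itself.
- env.cut_out(name, picture): "pixels" (480x640 bool, what is visible of it) and "position" ([column, row] in pixels, amid what is visible of it).
The state is a dict: "t": time; "q": joint angles; "dq": joint speeds; "effort": joint torques, N m; "ee_pos": TCP position; "eef_rot": TCP orientation; "ft_force": force on the tool from outside, world axes, zero at the start; "wrist_torque": the same for the moment, N m; "opening": finger opening in mm; "grip_force": force on a finger pad.
Only numpy, scipy, OpenCV 4.12 (cv2) and the standard library are available. Lean on these libraries where they do the work, as an engineer would, in place of code of your own. Each camera call takes 0.05 s, during which the arm holds its last target. There are 200 camera calls.

## Working session

There is one attempt and no reset: what is moved stays moved. The work goes in short steps, Python scripts to look and compute and a shell command to move; the robot and the scene stay as the last step left them, time stands still between calls to the robot, and variables do not carry over. Pictures are saved under pics/ and viewed, at most 14 in all, crops included, and the job is handed in when it is done.

```bash
ls; mkdir -p pics
cat > h.py <<'E'
import numpy as np,cv2
from plant import env
def P(s):
    R=cv2.Rodrigues(np.array(s['rvec'],float))[0];return R,np.array(s['tvec'],float).ravel(),np.array(s['K'],float)
def ray(s,px):
    R,t,K=P(s);d=R.T@np.linalg.solve(K,[px[0],px[1],1.]);return -R.T@t,d/np.linalg.norm(d)
def atz(s,px,z):
    o,d=ray(s,px);return o+d*(z-o[2])/d[2]
def proj(s,p):
    R,t,K=P(s);return cv2.projectPoints(np.array(p,float).reshape(-1,3),np.array(s['rvec'],float),t,K,None)[0].reshape(-1,2)
def meet(s1,p1,s2,p2):
    o1,d1=ray(s1,p1);o2,d2=ray(s2,p2);a=np.linalg.lstsq(np.c_[d1,-d2],o2-o1,rcond=None)[0]
    A,B=o1+a[0]*d1,o2+a[1]*d2;return (A+B)/2,np.linalg.norm(A-B)
E
python3 - <<'E'
from h import *
np.set_printoptions(precision=1,suppress=True)
for n in ['scene','top']:
    s=env.snapshot(n);cv2.imwrite(f'pics/{n}0.png',s['frame'][:,:,::-1])
    print(n,ray(s,(320,240)))
    for o in ['old_tray','new_rack','salt','herb_jar','mill','coffee']:
        for c in env.cut_out(o,s)[:4]:
            ys,xs=np.nonzero(c['pixels']);print(o,round(c['p'],2),np.array(c['position']),xs.min(),xs.max(),ys.min(),ys.max(),len(xs))
st=env.get_state();print(st['eef_rot'],st['ee_pos'],st['opening'],env.tcp_to_tips)
E
```

```text
pics
scene (array([-327.5, -819.1,  537.5]), array([ 0.7,  0.6, -0.4]))
old_tray 0.56 [378.4 287.3] 314 441 250 311 868
old_tray 0.5 [337.5 228.7] 328 348 197 258 1033
new_rack 0.8 [270.1 230.8] 219 319 205 253 2096
salt 0.92 [413.2 278.5] 404 423 257 295 626
salt 0.9 [468.6 297. ] 459 478 274 314 667
salt 0.86 [447.8 313.7] 436 460 289 331 802
herb_jar 0.83 [358.  243.2] 351 369 226 268 714
mill 0.9 [339.5 231.7] 327 348 197 259 1106
coffee 0.62 [388.8 254.1] 373 402 225 282 1517
top (array([ 328. ,  -36.9, 1476.3]), array([ 0.1, -0. , -1. ]))
old_tray 0.92 [377.4 235.1] 306 449 202 258 1959
new_rack 0.95 [216.3 235.6] 143 287 211 254 5873
new_rack 0.47 [424.8 242.4] 411 443 220 252 549
salt 0.87 [428.9 233.5] 421 440 227 242 258
salt 0.73 [477.3 257.2] 468 491 250 266 320
salt 0.52 [475.  219.2] 467 487 217 232 238
herb_jar 0.57 [360.4 228.5] 351 371 215 236 354
mill 0.81 [327.5 222.4] 316 339 209 235 500
coffee 0.96 [399.7 228.6] 385 416 213 243 750
[[ 0.9  0.4 -0. ]
 [ 0.4 -0.9 -0. ]
 [-0.  -0.  -1. ]] [ 266.7 -592.7  239.3] 85.40231671189657 8.0
```

Run:
```python
import cv2
a=cv2.imread('pics/scene0.png');b=cv2.imread('pics/top0.png')
cv2.imwrite('pics/sc1.png',cv2.resize(a[170:370,190:510],(800,500),interpolation=cv2.INTER_CUBIC))
cv2.imwrite('pics/tc1.png',cv2.resize(b[170:300,120:520],None,fx=2,fy=2,interpolation=cv2.INTER_CUBIC))
```

```text
(no output)
```

View pics/sc1.png

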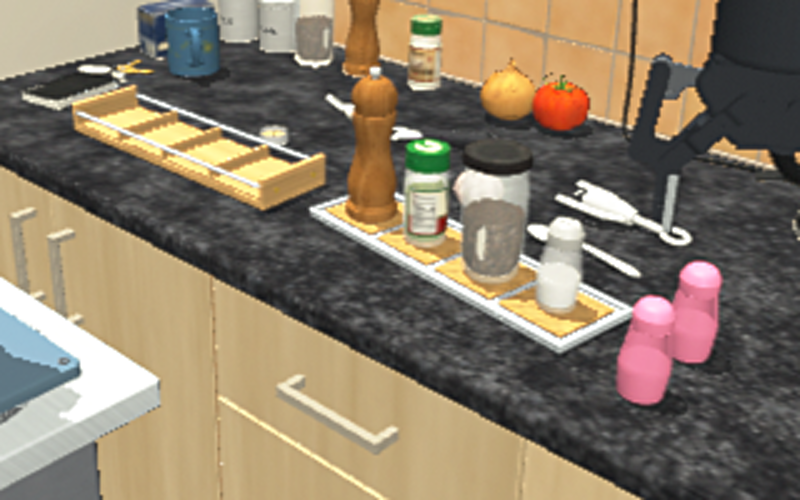

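View pics/tc1.png

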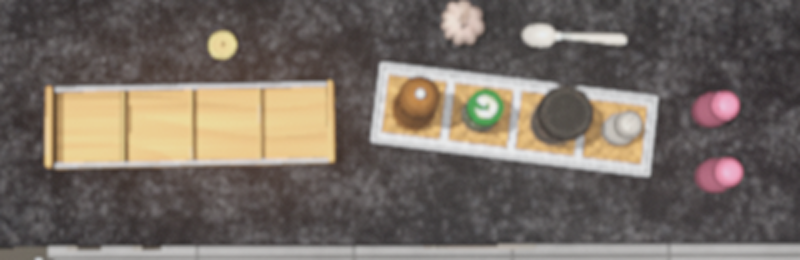

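View pics/scene0.png

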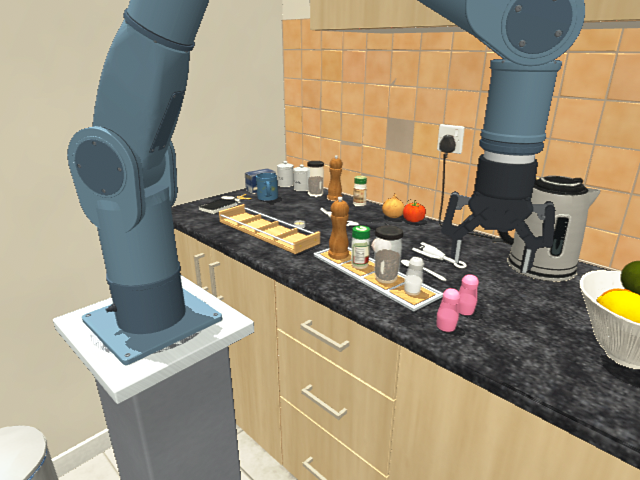

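The top crop shows the tray row from left to right as mill (327,222), herb jar (360,228), coffee (400,228) and clear salt (429,233). The empty rack is to the left at about (216,235). The salt candidates in the scene view are (413,278), (448,314) and (469,297). The last two are pink, so the one at (413,278), clear glass with a grey top and standing on a tray pad, is the one meant. The enlarged crop confirms it.

```bash
cat > fit.py <<'E'
from h import *
from scipy.optimize import minimize,least_squares
def ring(r,z,n=24):
    a=np.linspace(0,2*np.pi,n);return np.c_[r*np.cos(a),r*np.sin(a),0*a+z]
M={'salt':[(22,0),(22,66),(17,86),(10,90)],'herb_jar':[(22.5,0),(22.5,106)],'mill':[(29,0),(29,30),(25,123),(25,152),(6,170)],'coffee':[(33.5,0),(33.5,130)]}
M={k:np.vstack([ring(r,z) for r,z in v]) for k,v in M.items()}
def box(a,b,z):return [[i*a/2,j*b/2,k] for i in(-1,1) for j in(-1,1) for k in z]
M['old_tray']=np.array(box(104,364,(0,11)));M['new_rack']=np.array(box(104,368,(0,40)))
def place(m,x,y,z,w=0):
    c,s=np.cos(w),np.sin(w);return m@np.array([[c,-s,0],[s,c,0],[0,0,1]]).T+[x,y,z]
def fit_thing(name,obs):   # obs: list of (snap,mask)
    bb=[(s,np.array([f(v) for v in np.nonzero(m)[::-1] for f in(np.min,np.max)])+[-.0,1,0,1]) for s,m in obs]
    def res(p):
        o=[]
        for s,b in bb:
            q=proj(s,place(M[name],*p));o+=list(np.array([q[:,0].min(),q[:,0].max(),q[:,1].min(),q[:,1].max()])+.5-b)
        return o
    ys,xs=np.nonzero(obs[-1][1]);g=atz(obs[-1][0],(xs.mean(),ys.mean()),60)
    r=least_squares(res,[g[0],g[1],8],loss='soft_l1');return r.x,np.array(res(r.x))
def hullim(q):
    im=np.zeros((1920,2560),np.uint8);cv2.fillConvexPoly(im,cv2.convexHull(np.round((q+.5)*4).astype(np.int32)),1);return im
def fit_rect(name,obs):
    T=[]
    for s,m in obs:
        n,l,st,_=cv2.connectedComponentsWithStats(m.astype(np.uint8));m=np.isin(l,[i for i in range(1,n) if st[i,4]>25])
        ys,xs=np.nonzero(m);T.append((s,hullim(np.r_[np.c_[xs,ys]+[.5,.5],np.c_[xs,ys]-[.5,.5],np.c_[xs+.5,ys-.5],np.c_[xs-.5,ys+.5]])))
    def c(p):
        v=0
        for s,t in T:
            h=hullim(proj(s,place(M[name],p[0],p[1],0,p[2]/300)));v-=(h&t).sum()/(h|t).sum()
        return v
    ys,xs=np.nonzero(obs[0][1]);g=atz(obs[0][0],((xs.min()+xs.max())/2,(ys.min()+ys.max())/2),10)
    b=min((minimize(c,[g[0],g[1],w],method='Nelder-Mead',options=dict(initial_simplex=[[g[0],g[1],w],[g[0]+15,g[1],w],[g[0],g[1]+15,w],[g[0],g[1],w+30]])) for w in(-40,0,40)),key=lambda r:r.fun)
    return np.r_[b.x[:2],b.x[2]/300],-b.fun
E
python3 - <<'E'
from fit import *
np.set_printoptions(precision=1,suppress=True)
S={n:env.snapshot(n) for n in('scene','top')}
def cut(n,v,near=None):
    L=env.cut_out(n,S[v])
    return (min(L,key=lambda c:np.hypot(*(np.array(c['position'])-near))) if near else L[0])['pixels'] 
for n,a,b in [('salt',(413,278),(429,233)),('herb_jar',(358,243),(360,228)),('mill',(339,232),(327,222)),('coffee',(389,254),(400,229))]:
    o=[(S['scene'],cut(n,'scene',a)),(S['top'],cut(n,'top',b))];print(n,*fit_thing(n,o),fit_thing(n,o[1:])[0])
R,e=fit_rect('new_rack',[(S['top'],cut('new_rack','top')),(S['scene'],cut('new_rack','scene'))]);print('rack',R,R[2]*57.3,e)
print(fit_rect('new_rack',[(S['top'],cut('new_rack','top'))]))
T,e=fit_rect('old_tray',[(S['top'],cut('old_tray','top'))]);print('tray',T,T[2]*57.3,e)
for nm,F in(('cell',R),('tray',T)):
    for y in(132,44,-44,-132):print(nm,y,place(np.array([[0,y,0]]),F[0],F[1],0,F[2])[0][:2])
im=S['top']['frame'][:,:,::-1].copy()
for F,n in((R,'new_rack'),(T,'old_tray')):
    for z in(0,40 if n=='new_rack' else 11):
        p=M[n];p=p[p[:,2]==z][[0,1,3,2]];cv2.polylines(im,[np.round(proj(S['top'],place(p,F[0],F[1],0,F[2]))*8).astype(int)],True,(0,0,255),1,shift=3)
cv2.imwrite('pics/f.png',cv2.resize(im[170:300,120:520],None,fx=2,fy=2,interpolation=cv2.INTER_NEAREST))
E
```

```text
salt [ 475.7 -340.6    8.2] [-0.7  0.9 -1.3  1.7 -1.   0.6 -0.9  0.9] [ 488.4 -367.5 -115.2]Traceback (most recent call last):
  File "<stdin>", line 8, in <module>
  File "<stdin>", line 6, in cut
ValueError: min() iterable argument is empty
```

The network missed one object, so I'll retry it over a fresh picture.

```bash
cat > m.py <<'E'
from fit import *
np.set_printoptions(precision=1,suppress=True)
def cut(n,v,near=None):
    for _ in range(4):
        s=env.snapshot(v);L=[c for c in env.cut_out(n,s) if near is None or np.hypot(*(np.array(c['position'])-near))<10]
        if L:return s,L[0]['pixels']
    print('missed',n,v)
E
python3 - <<'E'
from m import *
for n,a,b in [('salt',(413,278),(429,233)),('herb_jar',(358,243),(360,228)),('mill',(339,232),(327,222)),('coffee',(389,254),(400,229))]:
    o=[x for x in(cut(n,'scene',a),cut(n,'top',b)) if x];print(n,*fit_thing(n,o))
o=[cut('new_rack','top'),cut('new_rack','scene')]
R,e=fit_rect('new_rack',o);print('rack',R,R[2]*57.3,e,fit_rect('new_rack',o[:1]))
t=cut('old_tray','top');T,e=fit_rect('old_tray',[t]);print('tray',T,T[2]*57.3,e)
for nm,F in(('cell',R),('tray',T)):
    for y in(132,44,-44,-132):print(nm,y,place(np.array([[0,y,0]]),F[0],F[1],0,F[2])[0][:2])
im=t[0]['frame'][:,:,::-1].copy()
for F,n in((R,'new_rack'),(T,'old_tray')):
    for z in(0,40 if n=='new_rack' else 11):
        p=M[n];p=p[p[:,2]==z][[0,1,3,2]];cv2.polylines(im,[np.round(proj(t[0],place(p,F[0],F[1],0,F[2]))*8).astype(int)],True,(0,0,255),1,shift=3)
cv2.imwrite('pics/f.png',cv2.resize(im[170:300,120:520],None,fx=2,fy=2,interpolation=cv2.INTER_NEAREST))
print(env.get_state()['t'])
E
```

```text
salt [ 476.7 -340.8    9.4] [-0.4  0.3 -0.8  1.1 -0.9  0.8 -2.4  1.4]
herb_jar [ 496.8 -163.1    9.5] [ 0.  -0.1 -0.6  0.7 -0.3  0.3 -0.4  0.3]
mill [506.2 -79.9   7.2] [ 0.2 -0.7 -1.   1.6  0.3 -0.1 -0.8  0.4]
coffee [ 488.8 -257.2    9.9] [-1.   2.1 -1.7  3.1 -2.4  0.6 -0.3  0.3]
rack [484.3 208.1   0. ] 0.6406809170496929 1.9443328341696955 (array([484.6, 208. ,   0. ]), np.float64(0.9840663883473344))
tray [ 493.  -210.4   -0.1] -7.286036942900843 0.9296008070327136
cell 132 [482.8 340.1]
cell 44 [483.8 252.1]
cell -44 [484.8 164.1]
cell -132 [485.8  76.1]
tray 132 [509.8 -79.5]
tray 44 [ 498.6 -166.8]
tray -44 [ 487.5 -254. ]
tray -132 [ 476.3 -341.3]
2.2
```

View pics/f.png

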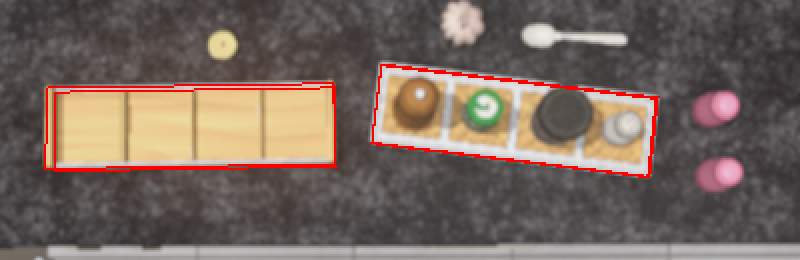

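The fits agree with the stated heights: undersides at about 7–10 mm (nominal 10) and mirrored cells as expected. The outlines in the crop match the tray (372–658) and the rack (45–335). The plan is to grip across the row, in the order mill, herb jar, coffee, salt.

```bash
cat > d.py <<'E'
import sys,numpy as np
from scipy.spatial.transform import Rotation as Ro
from plant import env
s=env.get_state();R=np.array(s['eef_rot']);p=np.array(s['ee_pos'])
x,y,z,a=map(float,sys.argv[1:5]);a=np.radians(a);Y=np.array([np.cos(a),np.sin(a),0]);Z=np.array([0,0,-1.]);G=np.c_[np.cross(Y,Z),Y,Z]
np.set_printoptions(precision=3,suppress=True)
print('shift',R.T@(np.array([x,y,z])-p),'turn',Ro.from_matrix(R.T@G).as_rotvec(),'q7',s['q'][6],'t',s['t'],'F',s['ft_force'],'open',s['opening'],s['grip_force'])
E
python3 d.py 507 -80 240 -7.3
```

```text
shift [ 429.551 -369.013   -0.747] turn [-0.     0.    -1.021] q7 -4.079667087261065 t 2.2 F [-0.561 -0.114  0.325] open 85.5993107856185 0.0
```

```bash
python3 -m inch '[[[32,-28,0],[0,0,-0.1]],[[64,-55,0],[0,0,-0.2]],[[97,-83,0],[0,0,-0.3]],[[129,-111,0],[0,0,-0.4]],[[161,-138,0],[0,0,-0.5]]]' 1; python3 d.py 507 -80 240 -7.3
```

```text
t: 2.7
ee_pos: [357.4, -399.2, 239.5]
eef_rot: [[0.6, 0.8, 0.0], [0.8, -0.6, -0.0], [-0.0, 0.0, -1.0]]
ft_force: [0.7, -0.6, 0.7]
opening: 85.4
grip_force: 0.0
shift [345.093 -71.997  -0.593] turn [ 0.     0.    -0.516] q7 2.641177392221786 t 2.7 F [ 0.73  -0.574  0.682] open 85.38143647905967 0.0
```

```bash
python3 -m inch '[[[42,-9,0],[0,0,-0.1]],[[84,-18,0],[0,0,-0.2]],[[126,-26,0],[0,0,-0.3]],[[168,-35,0],[0,0,-0.4]],[[210,-44,0],[0,0,-0.516]]]'; python3 d.py 507 -80 240 -7.3
```

```text
t: 3.2
ee_pos: [449.1, -205.4, 239.6]
eef_rot: [[0.128, 0.992, 0.001], [0.992, -0.128, -0.001], [-0.0, 0.001, -1.0]]
ft_force: [1.2, -1.0, -0.3]
opening: 85.2
grip_force: 0.0
shift [131.752  41.379  -0.406] turn [ 0.001  0.    -0.001] q7 4.895686658474065 t 3.2 F [ 1.249 -0.982 -0.267] open 85.1559082994729 0.0
```

```bash
python3 -m inch '[[[33,10,0],[0,0,0]],[[66,21,0],[0,0,0]],[[99,31,0],[0,0,0]],[[132,41,0],[0,0,0]],[[132,41,0],[0,0,0]]]' && python3 -m inch '[[[0,0,25],[0,0,0]],[[0,0,50],[0,0,0]],[[0,0,75],[0,0,0]],[[0,0,100],[0,0,0]],[[0,0,100],[0,0,0]]]'; python3 d.py 507 -80 139 -7.3
python3 - <<'E'
from m import *
for v in('scene','top'):
    s=env.snapshot(v);cv2.imwrite(f'pics/g_{v}.png',s['frame'][:,:,::-1])
a=cv2.imread('pics/g_scene.png')[150:300,280:430];b=cv2.imread('pics/g_top.png')[160:310,260:410]
cv2.imwrite('pics/g.png',cv2.resize(np.hstack([a,b]),(800,400),interpolation=cv2.INTER_CUBIC))
E
```

```text
t: 3.7
ee_pos: [508.4, -75.9, 239.8]
eef_rot: [[0.124, 0.992, 0.002], [0.992, -0.124, 0.003], [0.003, 0.002, -1.0]]
ft_force: [0.5, -0.6, 0.7]
opening: 85.5
grip_force: 0.0
t: 4.2
ee_pos: [504.1, -81.8, 136.7]
eef_rot: [[0.132, 0.991, -0.006], [0.991, -0.132, 0.001], [-0.0, -0.006, -1.0]]
ft_force: [-0.2, -0.4, 0.3]
opening: 85.5
grip_force: 0.0
shift [ 2.155  2.622 -2.325] turn [-0.006  0.    -0.005] q7 -16.722458778177568 t 4.2 F [-0.226 -0.374  0.336] open 85.4965800422877 0.0
```

View pics/g.png

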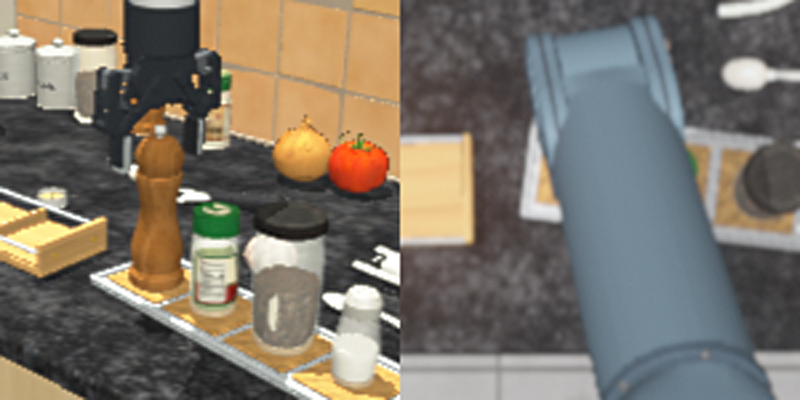

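The gripper sits over the mill head, with one finger on each side (crop px 120 and 195, head at 160). I'll close now.

```bash
python3 -m inch '[[[0,0,0],[0,0,0]],[[0,0,0],[0,0,0]],[[0,0,0],[0,0,0]],[[0,0,0],[0,0,0]],[[0,0,0],[0,0,0]]]' 0;  python3 -m inch '[[[0,0,0],[0,0,0]],[[0,0,0],[0,0,0]],[[0,0,0],[0,0,0]]]';  python3 d.py 507 -80 139 -7.3
```

```text
t: 4.8
ee_pos: [507.6, -81.6, 140.9]
eef_rot: [[0.132, 0.991, 0.002], [0.991, -0.132, -0.001], [-0.001, 0.002, -1.0]]
ft_force: [-1.6, -0.4, 9.6]
opening: 46.6
grip_force: 60.1
t: 5.1
ee_pos: [507.5, -81.6, 140.9]
eef_rot: [[0.132, 0.991, 0.002], [0.991, -0.132, -0.001], [-0.001, 0.002, -1.0]]
ft_force: [-2.4, 0.4, 9.2]
opening: 46.1
grip_force: 60.1
shift [ 1.533 -0.752  1.9  ] turn [ 0.002  0.001 -0.005] q7 -16.724779249341204 t 5.1 F [-2.392  0.375  9.192] open 46.08600178275872 60.07971532875672
```

```bash
python3 -m inch '[[[0,0,-8],[0,0,0]],[[0,0,-16],[0,0,0]],[[0,0,-32],[0,0,0]],[[0,0,-50],[0,0,0]],[[0,0,-60],[0,0,0]]]'; python3 -m inch '[[[0,0,0],[0,0,0]],[[0,0,0],[0,0,0]],[[0,0,0],[0,0,0]]]';  python3 d.py 486 76 200 0.6
python3 - <<'E'
from m import *
s=env.snapshot('scene');a=s['frame'][:,:,::-1][130:300,250:450]
cv2.imwrite('pics/l.png',cv2.resize(a,(600,510),interpolation=cv2.INTER_CUBIC))
E
```

```text
t: 5.6
ee_pos: [507.2, -81.4, 201.0]
eef_rot: [[0.132, 0.991, 0.002], [0.991, -0.132, -0.0], [-0.0, 0.002, -1.0]]
ft_force: [0.2, -0.4, -1.9]
opening: 46.4
grip_force: 61.8
t: 5.9
ee_pos: [505.9, -81.4, 198.5]
eef_rot: [[0.132, 0.991, -0.002], [0.991, -0.132, 0.0], [-0.0, -0.002, -1.0]]
ft_force: [-0.6, 0.2, -1.0]
opening: 46.3
grip_force: 61.8
shift [153.416 -40.46   -1.461] turn [-0.002 -0.    -0.142] q7 -14.017212006688794 t 5.9 F [-0.562  0.157 -1.005] open 46.335536205817334 61.75434730947018
```

View pics/l.png

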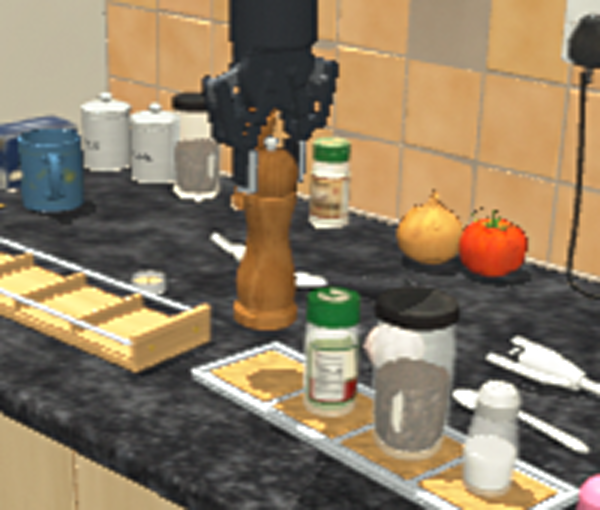

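The mill hangs upright, clear of the tray. Now I'll carry it to the right end cell.

```bash
python3 -m inch '[[[25,-7,0],[0,0,-0.03]],[[55,-15,0],[0,0,-0.06]],[[90,-24,0],[0,0,-0.1]],[[125,-33,0],[0,0,-0.142]],[[153,-40,0],[0,0,-0.142]]]'; python3 -m inch '[[[0,0,0],[0,0,0]],[[0,0,0],[0,0,0]],[[0,0,0],[0,0,0]],[[0,0,0],[0,0,0]]]';  python3 d.py 486 76 142 0.6
python3 - <<'E'
from m import *
s,m=cut('mill','scene',None);ys,xs=np.nonzero(m);print(xs.min(),xs.max(),ys.min(),ys.max())
st=env.get_state();e=st['ee_pos']
f=least_squares(lambda p:[ (lambda q:q)(0)]*0+list((lambda q:np.array([q[:,0].min()+.5-xs.min(),q[:,0].max()-.5-xs.max(),q[:,1].min()+.5-ys.min(),q[:,1].max()-.5-ys.max()]))(proj(s,place(M['mill'],e[0],p[0],p[1])))),[e[1],60]);print(f.x,f.fun,e)
E
```

```text
t: 6.45
ee_pos: [486.2, 77.7, 198.8]
eef_rot: [[-0.013, 1.0, -0.001], [1.0, 0.013, 0.001], [0.001, -0.001, -1.0]]
ft_force: [0.0, -0.5, -1.4]
opening: 46.3
grip_force: 61.8
t: 6.85
ee_pos: [487.1, 74.1, 199.0]
eef_rot: [[-0.008, 1.0, -0.001], [1.0, 0.008, -0.001], [-0.001, -0.001, -1.0]]
ft_force: [-0.8, -0.0, -1.2]
opening: 46.4
grip_force: 61.8
shift [ 1.897 -1.088 56.99 ] turn [-0.001  0.001 -0.003] q7 -25.732903393659992 t 6.85 F [-0.774 -0.043 -1.235] open 46.43969674342796 61.770375876221806
284 303 167 226
[80.2 64.3] [-0.1 -0.  -0.5  0.6] [487.1  74.9 199.2]
```

```bash
python3 -m inch '[[[-1,-1,15],[0,0,0]],[[-2,-1,30],[0,0,0]],[[-2,-1,42],[0,0,0]],[[-2,-1,48],[0,0,0]],[[-2,-1,52],[0,0,0]]]'; python3 -m inch '[[[0,0,1],[0,0,0]],[[0,0,2],[0,0,0]],[[0,0,3],[0,0,0]],[[0,0,3],[0,0,0]]]';  python3 d.py 486 76 142 0.6
```

```text
t: 7.55
ee_pos: [486.0, 73.5, 146.8]
eef_rot: [[-0.01, 1.0, -0.001], [1.0, 0.01, 0.0], [0.0, -0.001, -1.0]]
ft_force: [-0.3, -0.3, -1.3]
opening: 46.2
grip_force: 61.8
t: 7.95
ee_pos: [486.2, 73.5, 144.5]
eef_rot: [[-0.01, 1.0, 0.0], [1.0, 0.01, -0.0], [-0.0, 0.0, -1.0]]
ft_force: [0.7, -0.3, -1.2]
opening: 46.1
grip_force: 61.8
shift [ 2.46  -0.202  2.469] turn [ 0.  0. -0.] q7 -28.735847994494176 t 7.95 F [ 0.726 -0.293 -1.211] open 46.11070816433039 61.790910442359746
```

```bash
python3 -m inch '[[[1,0,1],[0,0,0]],[[1,0,2],[0,0,0]],[[1,0,2],[0,0,0]]]'; python3 -m inch '[[[0,0,1],[0,0,0]],[[0,0,1],[0,0,0]],[[0,0,1],[0,0,0]]]'
```

```text
t: 8.25
ee_pos: [486.4, 74.8, 143.0]
eef_rot: [[-0.01, 1.0, 0.001], [1.0, 0.01, -0.0], [-0.0, 0.001, -1.0]]
ft_force: [-1.4, -0.7, 6.3]
opening: 46.4
grip_force: 62.5
t: 8.55
ee_pos: [486.6, 75.0, 142.9]
eef_rot: [[-0.01, 1.0, 0.001], [1.0, 0.01, -0.0], [-0.0, 0.001, -1.0]]
ft_force: [-5.0, -1.1, 17.5]
opening: 46.5
grip_force: 63.3
```

```bash
python3 -m inch '[[[0,0,1],[0,0,0]],[[0,0,1],[0,0,0]],[[0,0,1],[0,0,0]]]'
```

```text
t: 8.85
ee_pos: [486.9, 75.2, 142.9]
eef_rot: [[-0.01, 1.0, 0.002], [1.0, 0.01, -0.001], [-0.001, 0.002, -1.0]]
ft_force: [-8.1, -1.1, 27.4]
opening: 46.2
grip_force: 64.2
```

Contact at z ≈ 143. I'll back off the preload, release and rise.

```bash
python3 -m inch '[[[0,0,-1],[0,0,0]],[[0,0,-2],[0,0,0]],[[0,0,-2.5],[0,0,0]]]'; python3 -m inch '[[[0,0,0],[0,0,0]],[[0,0,0],[0,0,0]],[[0,0,0],[0,0,0]],[[0,0,0],[0,0,0]],[[0,0,0],[0,0,0]]]' 1;  python3 -m inch '[[[0,0,0],[0,0,0]],[[0,0,-20],[0,0,0]],[[0,0,-50],[0,0,0]],[[0,0,-90],[0,0,0]],[[0,0,-130],[0,0,0]]]'; python3 d.py 498 -163 240 -7.3
python3 - <<'E'
from m import *
o=cut('mill','scene');ys,xs=np.nonzero(o[1]);print(xs.min(),xs.max(),ys.min(),ys.max(),fit_thing('mill',[o]) if 0 else '')
print(proj(o[0],[[486,76,12],[486,76,182]]))
E
```

```text
t: 9.15
ee_pos: [486.3, 74.6, 143.1]
eef_rot: [[-0.01, 1.0, 0.001], [1.0, 0.01, 0.0], [0.0, 0.001, -1.0]]
ft_force: [-0.1, 0.8, -0.5]
opening: 46.4
grip_force: 61.9
t: 9.65
ee_pos: [486.1, 74.5, 142.7]
eef_rot: [[-0.01, 1.0, -0.0], [1.0, 0.01, 0.0], [0.0, -0.0, -1.0]]
ft_force: [0.0, -0.2, 0.6]
opening: 85.5
grip_force: 0.0
t: 10.15
ee_pos: [485.5, 74.5, 274.0]
eef_rot: [[-0.01, 1.0, -0.001], [1.0, 0.01, 0.0], [0.0, -0.001, -1.0]]
ft_force: [0.8, -0.3, 0.1]
opening: 85.3
grip_force: 0.0
shift [-237.646   10.035   33.955] turn [-0.001  0.     0.138] q7 -22.001285110434075 t 10.15 F [ 0.81  -0.296  0.097] open 85.26624465721892 0.0
284 303 186 242 
[[294.7 240.3]
 [293.5 185. ]]
```

The mill stands upright in the cell: its mask spans columns 284–303 and rows 186–242, against a predicted axis of (294, 185–240). Next is the herb jar.

```bash
python3 -m inch '[[[-45,2,0],[0,0,0.03]],[[-92,4,0],[0,0,0.06]],[[-140,6,0],[0,0,0.1]],[[-188,8,0],[0,0,0.138]],[[-238,10,15],[0,0,0.138]]]'; python3 -m inch '[[[0,0,0],[0,0,0]],[[0,0,15],[0,0,0]],[[0,0,40],[0,0,0]],[[0,0,40],[0,0,0]],[[0,0,40],[0,0,0]]]'; python3 d.py 497.5 -164 84 -7.3
```

```text
t: 10.75
ee_pos: [499.2, -163.4, 259.4]
eef_rot: [[0.129, 0.992, 0.003], [0.992, -0.129, -0.001], [-0.001, 0.003, -1.0]]
ft_force: [0.7, -0.1, -0.2]
opening: 85.5
grip_force: 0.0
t: 11.25
ee_pos: [498.1, -160.7, 218.3]
eef_rot: [[0.127, 0.992, -0.001], [0.992, -0.127, 0.001], [0.0, -0.001, -1.0]]
ft_force: [-0.1, 0.3, 0.2]
opening: 85.6
grip_force: 0.0
shift [ -3.446   0.041 134.276] turn [-0.001 -0.     0.   ] q7 -3.0548678711621626 t 11.25 F [-0.063  0.342  0.179] open 85.6350375550231 0.0
```

```bash
python3 -m inch '[[[-3,0,30],[0,0,0]],[[-3,0,65],[0,0,0]],[[-3,0,95],[0,0,0]],[[-3,0,120],[0,0,0]],[[-3,0,134],[0,0,0]]]'; python3 -m inch '[[[0,0,0],[0,0,0]],[[0,0,0],[0,0,0]],[[0,0,0],[0,0,0]]]'; python3 d.py 497.5 -164 84 -7.3; python3 -m inch '[[[0,0,0],[0,0,0]],[[0,0,0],[0,0,0]],[[0,0,0],[0,0,0]],[[0,0,0],[0,0,0]],[[0,0,0],[0,0,0]]]' 0; python3 -m inch '[[[0,0,0],[0,0,0]],[[0,0,0],[0,0,0]],[[0,0,0],[0,0,0]]]'
```

```text
t: 11.75
ee_pos: [498.0, -163.9, 83.7]
eef_rot: [[0.127, 0.992, -0.001], [0.992, -0.127, 0.0], [0.0, -0.001, -1.0]]
ft_force: [-0.3, -0.7, 0.7]
opening: 85.2
grip_force: 0.0
t: 12.05
ee_pos: [499.2, -164.5, 86.0]
eef_rot: [[0.128, 0.992, 0.003], [0.992, -0.128, -0.001], [-0.0, 0.003, -1.0]]
ft_force: [0.7, 0.4, -0.3]
opening: 85.1
grip_force: 0.0
shift [ 0.268 -1.796  1.965] turn [ 0.003  0.    -0.001] q7 -8.065037433011847 t 12.05 F [ 0.664  0.38  -0.285] open 85.08007033414319 0.0
t: 12.55
ee_pos: [498.4, -164.4, 85.1]
eef_rot: [[0.128, 0.992, 0.001], [0.992, -0.128, -0.0], [-0.0, 0.001, -1.0]]
ft_force: [-0.9, -0.7, 5.0]
opening: 44.1
grip_force: 60.8
t: 12.85
ee_pos: [498.4, -164.3, 85.2]
eef_rot: [[0.128, 0.992, 0.001], [0.992, -0.128, -0.0], [-0.0, 0.001, -1.0]]
ft_force: [-0.9, 0.5, 4.5]
opening: 43.9
grip_force: 60.8
```

```bash
python3 -m inch '[[[0,0,-15],[0,0,0]],[[0,0,-40],[0,0,0]],[[0,0,-70],[0,0,0]],[[0,0,-105],[0,0,0]],[[0,0,-140],[0,0,0]]]'; python3 -m inch '[[[0,0,-25],[0,0,0]],[[0,0,-50],[0,0,0]],[[0,0,-65],[0,0,0]],[[0,0,-65],[0,0,0]],[[0,0,-65],[0,0,0]]]'; python3 d.py 485 164 290 0.6
```

```text
t: 13.35
ee_pos: [497.4, -164.0, 225.5]
eef_rot: [[0.128, 0.992, -0.001], [0.992, -0.128, 0.0], [0.0, -0.001, -1.0]]
ft_force: [1.0, -1.3, -2.1]
opening: 44.1
grip_force: 61.4
t: 13.85
ee_pos: [497.5, -164.2, 288.8]
eef_rot: [[0.128, 0.992, -0.001], [0.992, -0.128, 0.0], [-0.0, -0.001, -1.0]]
ft_force: [-0.0, -0.8, -1.9]
opening: 43.9
grip_force: 61.4
shift [323.889 -54.282  -1.194] turn [-0.001  0.    -0.138] q7 -0.6549361313101542 t 13.85 F [-0.041 -0.822 -1.894] open 43.94418876546271 61.41211642418057
```

```bash
python3 -m inch '[[[25,-4,0],[0,0,-0.02]],[[60,-10,0],[0,0,-0.05]],[[100,-17,0],[0,0,-0.08]],[[140,-23,0],[0,0,-0.11]],[[180,-30,0],[0,0,-0.138]]]'; python3 d.py 485 164 290 0.6
```

```text
t: 14.35
ee_pos: [489.9, 20.5, 288.2]
eef_rot: [[-0.012, 1.0, -0.002], [1.0, 0.012, 0.0], [0.0, -0.002, -1.0]]
ft_force: [0.3, 0.2, -1.8]
opening: 44.0
grip_force: 61.4
shift [143.532  -3.15   -1.754] turn [-0.002 -0.     0.002] q7 -14.588331707966534 t 14.35 F [ 0.252  0.162 -1.793] open 44.00552641963647 61.38509168755263
```

```bash
python3 -m inch '[[[40,-1,0],[0,0,0]],[[80,-2,0],[0,0,0]],[[115,-3,0],[0,0,0]],[[140,-4,0],[0,0,0]],[[145,-4,0],[0,0,0]]]';python3 -m inch '[[[0,0,0],[0,0,0]],[[0,0,20],[0,0,0]],[[0,0,50],[0,0,0]],[[0,0,80],[0,0,0]],[[0,0,110],[0,0,0]]]';python3 -m inch '[[[0,0,15],[0,0,0]],[[0,0,25],[0,0,0]],[[0,0,30],[0,0,0]],[[0,0,30],[0,0,0]]]'; python3 d.py 485 164 88 0.6
python3 - <<'E'
from m import *
s=env.snapshot('scene');a=s['frame'][:,:,::-1][130:300,190:390]
cv2.imwrite('pics/h1.png',cv2.resize(a,(600,510),interpolation=cv2.INTER_CUBIC))
E
```

```text
t: 14.85
ee_pos: [483.6, 167.5, 288.3]
eef_rot: [[-0.017, 1.0, -0.002], [1.0, 0.017, 0.002], [0.002, -0.002, -1.0]]
ft_force: [0.4, 0.1, -1.0]
opening: 44.0
grip_force: 61.4
t: 15.35
ee_pos: [485.6, 161.0, 177.8]
eef_rot: [[-0.008, 1.0, -0.001], [1.0, 0.008, -0.001], [-0.001, -0.001, -1.0]]
ft_force: [-0.9, 0.1, -0.7]
opening: 43.7
grip_force: 61.4
t: 15.75
ee_pos: [485.7, 162.5, 149.2]
eef_rot: [[-0.009, 1.0, -0.0], [1.0, 0.009, -0.0], [-0.0, -0.0, -1.0]]
ft_force: [0.3, 0.7, -1.2]
opening: 43.8
grip_force: 61.4
shift [ 1.521 -0.694 61.223] turn [-0.     0.    -0.001] q7 -40.03668450088333 t 15.75 F [ 0.295  0.692 -1.202] open 43.78624730805752 61.382366102188826
```

View pics/h1.png

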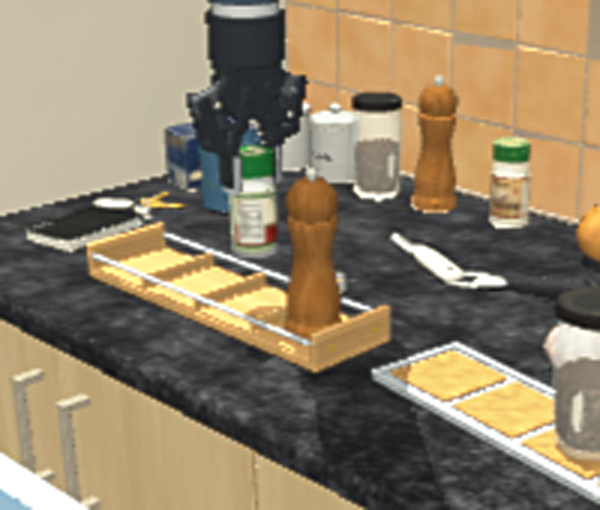

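The mill (310,260) stands in the right end cell, and the herb jar (255,200) hangs upright over the next cell. I'll lower it.

```bash
python3 -m inch '[[[1,-1,20],[0,0,0]],[[1,-1,38],[0,0,0]],[[1,-1,50],[0,0,0]],[[1,-1,56],[0,0,0]],[[1,-1,59],[0,0,0]]]';python3 -m inch '[[[0,0,1],[0,0,0]],[[0,0,1.5],[0,0,0]],[[0,0,1.5],[0,0,0]]]';python3 -m inch '[[[0,0,1],[0,0,0]],[[0,0,1.5],[0,0,0]],[[0,0,1.5],[0,0,0]]]'
```

```text
t: 16.3
ee_pos: [484.9, 164.2, 90.4]
eef_rot: [[-0.01, 1.0, 0.0], [1.0, 0.01, 0.0], [0.0, 0.0, -1.0]]
ft_force: [-0.4, -0.1, -1.0]
opening: 44.3
grip_force: 61.4
t: 16.6
ee_pos: [485.1, 164.2, 89.4]
eef_rot: [[-0.01, 1.0, 0.001], [1.0, 0.01, 0.0], [0.0, 0.001, -1.0]]
ft_force: [-0.1, 1.1, -0.3]
opening: 44.0
grip_force: 61.4
t: 16.9
ee_pos: [484.7, 164.1, 87.4]
eef_rot: [[-0.01, 1.0, -0.0], [1.0, 0.01, -0.0], [-0.0, -0.0, -1.0]]
ft_force: [-0.3, 0.6, -1.6]
opening: 43.4
grip_force: 61.4
```

```bash
python3 -m inch '[[[0,0,1],[0,0,0]],[[0,0,1],[0,0,0]],[[0,0,1],[0,0,0]]]';python3 -m inch '[[[0,0,1],[0,0,0]],[[0,0,1],[0,0,0]],[[0,0,1],[0,0,0]]]'
```

```text
t: 17.2
ee_pos: [484.9, 164.2, 87.1]
eef_rot: [[-0.01, 1.0, 0.0], [1.0, 0.01, -0.0], [-0.0, 0.0, -1.0]]
ft_force: [-2.2, -1.3, 7.5]
opening: 44.0
grip_force: 62.3
t: 17.5
ee_pos: [484.9, 164.2, 87.1]
eef_rot: [[-0.01, 1.0, 0.001], [1.0, 0.01, -0.001], [-0.001, 0.001, -1.0]]
ft_force: [-5.4, -2.8, 20.0]
opening: 43.7
grip_force: 63.5
```

Contact. I'll back off, release, rise and move to the coffee jar.

```bash
python3 -m inch '[[[0,0,-1],[0,0,0]],[[0,0,-1.7],[0,0,0]],[[0,0,-1.7],[0,0,0]]]'; python3 -m inch '[[[0,0,0],[0,0,0]],[[0,0,0],[0,0,0]],[[0,0,0],[0,0,0]],[[0,0,0],[0,0,0]],[[0,0,0],[0,0,0]]]' 1;  python3 -m inch '[[[0,0,-10],[0,0,0]],[[0,0,-30],[0,0,0]],[[0,0,-70],[0,0,0]],[[0,0,-110],[0,0,0]],[[0,0,-150],[0,0,0]]]'; python3 d.py 488.5 -256 260 -7.3
python3 - <<'E'
from m import *
o=cut('herb_jar','scene');ys,xs=np.nonzero(o[1]);print(xs.min(),xs.max(),ys.min(),ys.max())
print(proj(o[0],[[485,164,12],[485,164,118]]))
E
```

```text
t: 17.8
ee_pos: [484.8, 164.1, 87.1]
eef_rot: [[-0.01, 1.0, 0.0], [1.0, 0.01, 0.0], [0.0, 0.0, -1.0]]
ft_force: [-0.5, 0.3, 3.5]
opening: 43.7
grip_force: 61.7
t: 18.3
ee_pos: [484.7, 164.1, 87.1]
eef_rot: [[-0.01, 1.0, -0.0], [1.0, 0.01, 0.0], [0.0, -0.0, -1.0]]
ft_force: [0.4, 0.1, -0.5]
opening: 85.3
grip_force: 0.0
t: 18.8
ee_pos: [484.4, 164.2, 239.3]
eef_rot: [[-0.01, 1.0, 0.0], [1.0, 0.01, 0.0], [0.0, 0.0, -1.0]]
ft_force: [1.3, -0.3, -0.3]
opening: 85.4
grip_force: 0.0
shift [-420.196   -0.271  -20.758] turn [ 0.    -0.     0.138] q7 -35.432819475327705 t 18.8 F [ 1.261 -0.333 -0.266] open 85.41281458522398 0.0
219 319 205 253
[[275.1 232.4]
 [273.8 199.8]]
```

```bash
python3 -m inch '[[[-25,0,-10],[0,0,0.02]],[[-65,0,-20],[0,0,0.05]],[[-110,0,-20],[0,0,0.08]],[[-155,0,-20],[0,0,0.11]],[[-200,0,-20],[0,0,0.138]]]'; python3 d.py 488.5 -256 260 -7.3
python3 - <<'E'
from m import *
s=env.snapshot('top');cv2.imwrite('pics/t2.png',cv2.resize(s['frame'][:,:,::-1][150:320,120:520],None,fx=2,fy=2,interpolation=cv2.INTER_CUBIC))
o=cut('coffee','top',(400,229));p=cut('coffee','scene',(389,254));print(fit_thing('coffee',[x for x in(o,p) if x]))
E
```

```text
t: 19.4
ee_pos: [486.3, -37.5, 257.4]
eef_rot: [[0.128, 0.992, 0.0], [0.992, -0.128, -0.0], [-0.0, 0.0, -1.0]]
ft_force: [1.3, -0.0, -0.8]
opening: 84.9
grip_force: 0.0
shift [-216.358   30.27    -2.539] turn [ 0.     0.    -0.001] q7 -16.475551661081123 t 19.4 F [ 1.282 -0.033 -0.829] open 84.9497037303511 0.0
(array([ 487.6, -257.8,   11.4]), array([-3.1,  1. , -0.9,  0.7, -1. ,  1. , -1.1,  1.8]))
```

View pics/t2.png

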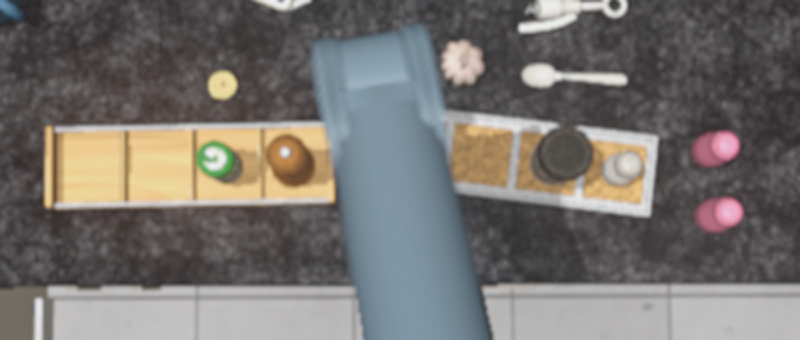

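In the top view the mill (290,160) and the herb jar (215,160) stand mid-cell. The coffee jar is on its pad at about (488, -257) mm.

```bash
python3 -m inch '[[[-45,6,0],[0,0,0]],[[-95,13,0],[0,0,0]],[[-145,20,0],[0,0,0]],[[-190,27,0],[0,0,0]],[[-217,30,0],[0,0,0]]]'; python3 -m inch '[[[0,0,0],[0,0,0]],[[0,0,20],[0,0,0]],[[0,0,50],[0,0,0]],[[0,0,50],[0,0,0]],[[0,0,50],[0,0,0]]]'; python3 d.py 488.5 -257 107 -7.3
```

```text
t: 20.15
ee_pos: [488.9, -257.4, 257.1]
eef_rot: [[0.128, 0.992, 0.0], [0.992, -0.128, -0.001], [-0.001, 0.0, -1.0]]
ft_force: [0.8, -0.5, -0.5]
opening: 85.2
grip_force: 0.0
t: 20.65
ee_pos: [489.3, -252.9, 207.4]
eef_rot: [[0.125, 0.992, -0.001], [0.992, -0.125, 0.001], [0.001, -0.001, -1.0]]
ft_force: [1.2, 0.7, 0.1]
opening: 85.5
grip_force: 0.0
shift [ -4.261  -0.252 100.428] turn [-0.001 -0.001  0.002] q7 6.281752154554667 t 20.65 F [1.167 0.749 0.108] open 85.52256873408467 0.0
```

```bash
python3 -m inch '[[[-2,0,15],[0,0,0]],[[-2,0,35],[0,0,0]],[[-2,0,60],[0,0,0]],[[-2,0,85],[0,0,0]],[[-2,0,100],[0,0,0]]]'; python3 -m inch '[[[0,0,0],[0,0,0]],[[0,0,0],[0,0,0]],[[0,0,0],[0,0,0]]]'; python3 d.py 488.5 -257 107 -7.3; python3 -m inch '[[[0,0,0],[0,0,0]],[[0,0,0],[0,0,0]],[[0,0,0],[0,0,0]],[[0,0,0],[0,0,0]],[[0,0,0],[0,0,0]]]' 0; python3 -m inch '[[[0,0,0],[0,0,0]],[[0,0,0],[0,0,0]],[[0,0,0],[0,0,0]]]'
```

```text
t: 21.15
ee_pos: [488.2, -256.6, 105.8]
eef_rot: [[0.127, 0.992, -0.001], [0.992, -0.127, 0.0], [0.0, -0.001, -1.0]]
ft_force: [-0.3, 0.0, 0.1]
opening: 85.5
grip_force: 0.0
t: 21.45
ee_pos: [489.6, -257.3, 108.4]
eef_rot: [[0.128, 0.992, 0.002], [0.992, -0.128, -0.001], [-0.001, 0.002, -1.0]]
ft_force: [0.3, 0.2, 0.8]
opening: 85.3
grip_force: 0.0
shift [ 0.162 -1.086  1.407] turn [ 0.002  0.001 -0.001] q7 3.1037882702606483 t 21.45 F [0.291 0.178 0.811] open 85.28476932099979 0.0
t: 21.95
ee_pos: [489.1, -257.4, 108.5]
eef_rot: [[0.128, 0.992, 0.001], [0.992, -0.128, -0.001], [-0.001, 0.002, -1.0]]
ft_force: [-1.4, 0.5, 7.4]
opening: 64.9
grip_force: 64.2
t: 22.25
ee_pos: [489.1, -257.4, 108.5]
eef_rot: [[0.128, 0.992, 0.001], [0.992, -0.128, -0.001], [-0.001, 0.002, -1.0]]
ft_force: [-1.6, -0.0, 7.8]
opening: 64.8
grip_force: 64.2
```

```bash
python3 -m inch '[[[0,0,-8],[0,0,0]],[[0,0,-22],[0,0,0]],[[0,0,-45],[0,0,0]],[[0,0,-75],[0,0,0]],[[0,0,-105],[0,0,0]]]'; python3 -m inch '[[[0,0,-30],[0,0,0]],[[0,0,-60],[0,0,0]],[[0,0,-80],[0,0,0]],[[0,0,-92],[0,0,0]],[[0,0,-95],[0,0,0]]]'; python3 -m inch '[[[0,0,0],[0,0,0]],[[0,0,0],[0,0,0]],[[0,0,0],[0,0,0]]]'; python3 d.py 484 252 308 0.6
```

```text
t: 22.75
ee_pos: [488.2, -256.7, 213.9]
eef_rot: [[0.127, 0.992, -0.0], [0.992, -0.127, 0.0], [0.0, -0.0, -1.0]]
ft_force: [1.3, 0.0, -2.5]
opening: 64.5
grip_force: 67.1
t: 23.25
ee_pos: [488.9, -257.0, 308.7]
eef_rot: [[0.128, 0.992, 0.002], [0.992, -0.128, -0.001], [-0.001, 0.002, -1.0]]
ft_force: [-0.4, -0.0, -3.9]
opening: 64.5
grip_force: 67.1
t: 23.55
ee_pos: [487.9, -256.7, 305.9]
eef_rot: [[0.128, 0.992, -0.002], [0.992, -0.128, 0.001], [0.001, -0.002, -1.0]]
ft_force: [-0.5, 0.1, -3.9]
opening: 64.7
grip_force: 67.1
shift [504.018 -68.73   -1.537] turn [-0.002 -0.001 -0.138] q7 9.071721155666081 t 23.55 F [-0.535  0.077 -3.903] open 64.73734646744246 67.08793455763953
```

```bash
python3 -m inch '[[[20,-3,0],[0,0,-0.02]],[[50,-7,0],[0,0,-0.05]],[[85,-12,0],[0,0,-0.08]],[[120,-16,0],[0,0,-0.11]],[[155,-21,0],[0,0,-0.138]]]'; python3 d.py 484 252 308 0.6
```

```text
t: 24.05
ee_pos: [487.0, -98.4, 306.7]
eef_rot: [[-0.012, 1.0, -0.001], [1.0, 0.012, 0.0], [0.0, -0.001, -1.0]]
ft_force: [0.7, 0.6, -3.0]
opening: 64.9
grip_force: 67.1
shift [350.368   1.274  -1.172] turn [-0.001 -0.     0.002] q7 0.20915720503168872 t 24.05 F [ 0.734  0.568 -2.969] open 64.86686145035588 67.14315483521204
```

```bash
python3 -m inch '[[[35,0,0],[0,0,0]],[[75,0,0],[0,0,0]],[[115,0,0],[0,0,0]],[[155,1,0],[0,0,0]],[[195,1,0],[0,0,0]]]'; python3 -m inch '[[[40,0,0],[0,0,0]],[[80,0,0],[0,0,0]],[[115,0,0],[0,0,0]],[[142,0,0],[0,0,0]],[[155,0,0],[0,0,0]]]'; python3 -m inch '[[[0,0,0],[0,0,0]],[[0,0,0],[0,0,0]],[[0,0,0],[0,0,0]],[[0,0,0],[0,0,0]]]'; python3 d.py 484 252 112 0.6
```

```text
t: 24.55
ee_pos: [485.7, 96.6, 306.8]
eef_rot: [[-0.011, 1.0, -0.0], [1.0, 0.011, -0.0], [-0.0, -0.0, -1.0]]
ft_force: [1.2, -0.1, -2.3]
opening: 64.8
grip_force: 67.1
t: 25.05
ee_pos: [483.4, 252.9, 306.8]
eef_rot: [[-0.015, 1.0, -0.001], [1.0, 0.015, 0.001], [0.001, -0.001, -1.0]]
ft_force: [-0.0, -0.0, -3.5]
opening: 64.7
grip_force: 67.1
t: 25.45
ee_pos: [485.4, 247.8, 307.1]
eef_rot: [[-0.008, 1.0, 0.0], [1.0, 0.008, -0.001], [-0.001, 0.0, -1.0]]
ft_force: [0.5, -1.1, -3.5]
opening: 64.9
grip_force: 67.1
shift [  4.402  -1.419 195.068] turn [ 0.     0.001 -0.003] q7 -43.3445787201505 t 25.45 F [ 0.494 -1.13  -3.482] open 64.88865124818771 67.14501244830899
```

```bash
python3 -m inch '[[[1,-1,20],[0,0,0]],[[1,-1,50],[0,0,0]],[[1,-1,80],[0,0,0]],[[1,-1,110],[0,0,0]],[[1,-1,130],[0,0,0]]]'; python3 -m inch '[[[0,0,0],[0,0,0]],[[0,0,0],[0,0,0]],[[0,0,0],[0,0,0]],[[0,0,0],[0,0,0]]]';  python3 d.py 484 252 112 0.6
python3 - <<'E'
from m import *
s=env.snapshot('scene');cv2.imwrite('pics/c1.png',cv2.resize(s['frame'][:,:,::-1][130:300,190:390],(600,510),interpolation=cv2.INTER_CUBIC))
L=env.cut_out('coffee',s)
for c in L:
    ys,xs=np.nonzero(c['pixels']);print(c['p'],xs.min(),xs.max(),ys.min(),ys.max())
q=proj(s,place(M['coffee'],485,249,77));print(q.min(0),q.max(0))
E
```

```text
t: 25.95
ee_pos: [483.5, 248.8, 175.2]
eef_rot: [[-0.009, 1.0, -0.002], [1.0, 0.008, -0.002], [-0.002, -0.002, -1.0]]
ft_force: [0.1, 0.9, -3.0]
opening: 64.4
grip_force: 67.3
t: 26.35
ee_pos: [484.8, 250.8, 178.5]
eef_rot: [[-0.01, 1.0, 0.002], [1.0, 0.01, 0.001], [0.001, 0.002, -1.0]]
ft_force: [0.1, 0.0, -2.3]
opening: 64.6
grip_force: 67.5
shift [ 1.135 -0.972 66.517] turn [ 0.002 -0.001 -0.001] q7 -49.309085230124296 t 26.35 F [ 0.054  0.022 -2.251] open 64.55405360797839 67.51541070610983
0.66 341 380 257 275
0.65 244 265 163 207
[243.4 163.1] [267.4 209.7]
```

View pics/c1.png

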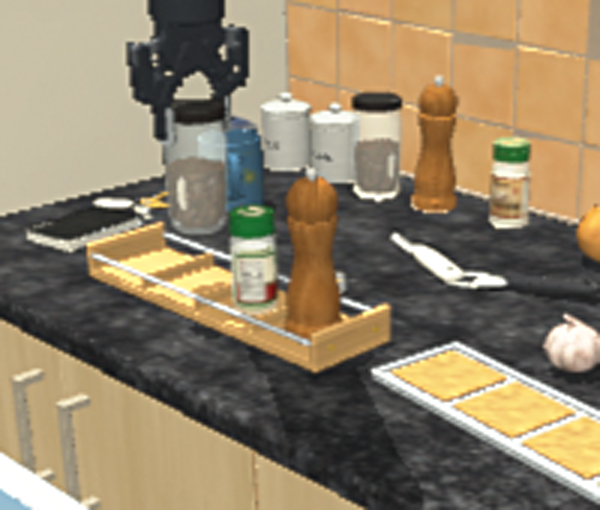

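The coffee jar (195,170) hangs upright above its cell, and its mask matches the prediction. I'll lower it.

```bash
python3 -m inch '[[[1,-1,18],[0,0,0]],[[1,-1,38],[0,0,0]],[[1,-1,50],[0,0,0]],[[1,-1,58],[0,0,0]],[[1,-1,62],[0,0,0]]]';python3 -m inch '[[[0,0,1],[0,0,0]],[[0,0,2],[0,0,0]],[[0,0,2],[0,0,0]]]';python3 -m inch '[[[0,0,1],[0,0,0]],[[0,0,1.5],[0,0,0]],[[0,0,1.5],[0,0,0]]]'
```

```text
t: 26.95
ee_pos: [482.9, 251.5, 114.8]
eef_rot: [[-0.01, 1.0, -0.0], [1.0, 0.01, -0.0], [-0.0, -0.0, -1.0]]
ft_force: [0.5, 0.2, -4.1]
opening: 64.5
grip_force: 67.7
t: 27.25
ee_pos: [483.3, 251.6, 113.6]
eef_rot: [[-0.01, 1.0, 0.001], [1.0, 0.01, 0.0], [0.0, 0.001, -1.0]]
ft_force: [0.8, 0.2, -3.1]
opening: 64.4
grip_force: 67.7
t: 27.55
ee_pos: [483.0, 251.4, 111.7]
eef_rot: [[-0.01, 1.0, 0.0], [1.0, 0.01, -0.0], [-0.0, 0.0, -1.0]]
ft_force: [-0.3, -0.6, -2.8]
opening: 64.6
grip_force: 67.7
```

```bash
python3 -m inch '[[[0,0,1],[0,0,0]],[[0,0,1.3],[0,0,0]],[[0,0,1.3],[0,0,0]]]';python3 -m inch '[[[0,0,0.7],[0,0,0]],[[0,0,0.7],[0,0,0]],[[0,0,0.7],[0,0,0]]]'
```

```text
t: 27.85
ee_pos: [483.0, 251.7, 110.6]
eef_rot: [[-0.01, 1.0, 0.0], [1.0, 0.01, 0.0], [0.0, 0.0, -1.0]]
ft_force: [-0.2, 0.8, 1.5]
opening: 64.5
grip_force: 68.0
t: 28.15
ee_pos: [483.1, 252.1, 110.6]
eef_rot: [[-0.01, 1.0, 0.001], [1.0, 0.01, 0.0], [0.0, 0.001, -1.0]]
ft_force: [-3.0, -0.2, 8.3]
opening: 64.5
grip_force: 68.6
```

Contact at 110.6. I'll release and go for the salt.

```bash
python3 -m inch '[[[0,0,-0.8],[0,0,0]],[[0,0,-0.8],[0,0,0]],[[0,0,-0.8],[0,0,0]]]'; python3 -m inch '[[[0,0,0],[0,0,0]],[[0,0,0],[0,0,0]],[[0,0,0],[0,0,0]],[[0,0,0],[0,0,0]],[[0,0,0],[0,0,0]]]' 1;  python3 -m inch '[[[0,0,-10],[0,0,0]],[[0,0,-30],[0,0,0]],[[0,0,-65],[0,0,0]],[[0,0,-105],[0,0,0]],[[0,0,-140],[0,0,0]]]'; python3 d.py 476.5 -341 250 -7.3
```

```text
t: 28.45
ee_pos: [483.1, 251.7, 110.6]
eef_rot: [[-0.01, 1.0, 0.0], [1.0, 0.01, 0.0], [0.0, 0.0, -1.0]]
ft_force: [-1.4, -0.6, 3.1]
opening: 64.6
grip_force: 67.8
t: 28.95
ee_pos: [483.0, 251.4, 110.4]
eef_rot: [[-0.01, 1.0, -0.0], [1.0, 0.01, -0.0], [-0.0, -0.0, -1.0]]
ft_force: [0.4, -0.1, -0.3]
opening: 85.4
grip_force: 0.0
t: 29.45
ee_pos: [482.9, 251.8, 253.0]
eef_rot: [[-0.011, 1.0, 0.001], [1.0, 0.011, 0.001], [0.001, 0.001, -1.0]]
ft_force: [0.1, 0.8, 0.7]
opening: 85.6
grip_force: 0.0
shift [-592.653  -12.621    2.577] turn [ 0.001 -0.001  0.138] q7 -45.921379270518464 t 29.45 F [0.112 0.767 0.666] open 85.60491206361789 0.0
```

```bash
python3 -m inch '[[[-40,-1,0],[0,0,0.02]],[[-85,-2,0],[0,0,0.05]],[[-130,-3,0],[0,0,0.08]],[[-175,-4,0],[0,0,0.11]],[[-220,-5,0],[0,0,0.138]]]'; python3 d.py 476.5 -341 250 -7.3
```

```text
t: 29.95
ee_pos: [479.9, 29.8, 251.3]
eef_rot: [[0.128, 0.992, 0.001], [0.992, -0.128, -0.0], [-0.0, 0.001, -1.0]]
ft_force: [0.2, -0.9, 0.3]
opening: 85.5
grip_force: 0.0
shift [-368.157   44.234    1.345] turn [ 0.001  0.    -0.001] q7 -26.205442669194856 t 29.95 F [ 0.209 -0.876  0.303] open 85.45411359499766 0.0
```

```bash
python3 -m inch '[[[-45,5,0],[0,0,0]],[[-90,11,0],[0,0,0]],[[-135,16,0],[0,0,0]],[[-180,22,0],[0,0,0]],[[-225,27,0],[0,0,0]]]'; python3 -m inch '[[[-45,5,0],[0,0,0]],[[-85,10,0],[0,0,0]],[[-120,14,0],[0,0,0]],[[-140,17,0],[0,0,0]],[[-143,17,0],[0,0,0]]]'; python3 -m inch '[[[0,0,0],[0,0,0]],[[0,0,15],[0,0,0]],[[0,0,45],[0,0,0]],[[0,0,70],[0,0,0]],[[0,0,70],[0,0,0]]]'; python3 d.py 476.5 -341 71 -7.3
python3 - <<'E'
from m import *
s=env.snapshot('scene');a=s['frame'][:,:,::-1][140:340,300:500];s=env.snapshot('top');b=s['frame'][:,:,::-1][140:340,120:320]
cv2.imwrite('pics/s1.png',cv2.resize(np.hstack([a,b]),(800,400),interpolation=cv2.INTER_CUBIC))
E
```

```text
t: 30.45
ee_pos: [478.2, -196.9, 251.4]
eef_rot: [[0.127, 0.992, 0.001], [0.992, -0.127, -0.0], [-0.0, 0.001, -1.0]]
ft_force: [0.6, -0.2, 0.5]
opening: 85.0
grip_force: 0.0
t: 30.95
ee_pos: [476.0, -342.3, 250.9]
eef_rot: [[0.132, 0.991, 0.0], [0.991, -0.132, -0.001], [-0.001, 0.0, -1.0]]
ft_force: [-0.0, 0.8, 0.7]
opening: 85.5
grip_force: 0.0
t: 31.45
ee_pos: [474.7, -335.9, 176.6]
eef_rot: [[0.125, 0.992, -0.006], [0.992, -0.125, 0.005], [0.004, -0.007, -1.0]]
ft_force: [-0.3, -0.7, 0.0]
opening: 85.0
grip_force: 0.0
shift [ -5.196   3.162 105.518] turn [-0.007 -0.004  0.002] q7 12.725051289409643 t 31.45 F [-0.262 -0.706  0.045] open 85.04800075369538 0.0
```

View pics/s1.png

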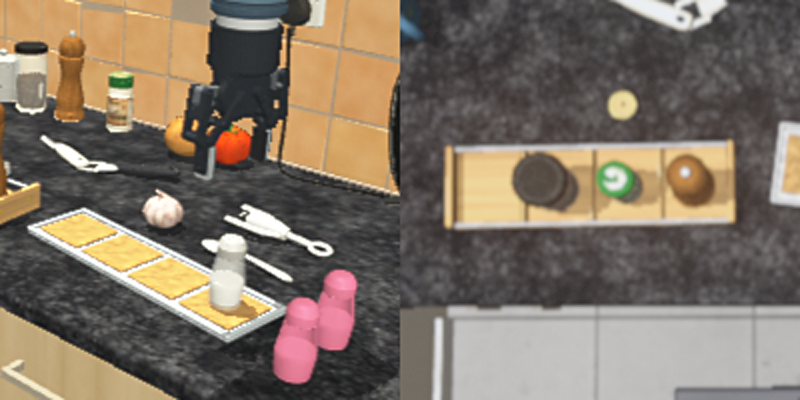

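The coffee jar, herb jar and mill stand in the cells (540,180; 615,180; 690,180), and the clear salt shaker (228,270) is alone on the tray. I'll descend on it.

```bash
python3 -m inch '[[[-2,1,15],[0,0,0]],[[-2,1,40],[0,0,0]],[[-2,1,70],[0,0,0]],[[-2,1,95],[0,0,0]],[[-2,1,107],[0,0,0]]]'; python3 -m inch '[[[0,0,0],[0,0,0]],[[0,0,0],[0,0,0]],[[0,0,0],[0,0,0]],[[0,0,0],[0,0,0]]]'; python3 d.py 476.5 -341 71 -7.3
```

```text
t: 32.05
ee_pos: [476.8, -340.8, 71.5]
eef_rot: [[0.127, 0.992, -0.002], [0.992, -0.127, 0.001], [0.001, -0.002, -1.0]]
ft_force: [-0.1, 0.0, 0.3]
opening: 85.6
grip_force: 0.0
t: 32.45
ee_pos: [478.4, -341.8, 74.7]
eef_rot: [[0.128, 0.992, 0.002], [0.992, -0.128, -0.001], [-0.001, 0.002, -1.0]]
ft_force: [0.2, -0.2, -0.3]
opening: 85.4
grip_force: 0.0
shift [ 0.601 -1.954  3.692] turn [ 0.002  0.001 -0.001] q7 9.598788514759885 t 32.45 F [ 0.211 -0.158 -0.293] open 85.41571749071836 0.0
```

```bash
python3 -m inch '[[[0,-1,2],[0,0,0]],[[0,-1,2.5],[0,0,0]],[[0,-1,2.5],[0,0,0]]]'; python3 -m inch '[[[0,0,0],[0,0,0]],[[0,0,0],[0,0,0]],[[0,0,0],[0,0,0]],[[0,0,0],[0,0,0]],[[0,0,0],[0,0,0]]]' 0; python3 -m inch '[[[0,0,0],[0,0,0]],[[0,0,0],[0,0,0]],[[0,0,0],[0,0,0]]]'; python3 -m inch '[[[0,0,-10],[0,0,0]],[[0,0,-25],[0,0,0]],[[0,0,-50],[0,0,0]],[[0,0,-75],[0,0,0]],[[0,0,-95],[0,0,0]]]'
python3 - <<'E'
from m import *
s=env.snapshot('scene');a=s['frame'][:,:,::-1][140:340,300:500]
cv2.imwrite('pics/s2.png',cv2.resize(a,(500,500),interpolation=cv2.INTER_CUBIC))
E
```

```text
t: 32.75
ee_pos: [476.5, -341.2, 70.9]
eef_rot: [[0.128, 0.992, -0.0], [0.992, -0.128, -0.0], [-0.0, -0.0, -1.0]]
ft_force: [0.3, 0.4, -0.3]
opening: 85.3
grip_force: 0.0
t: 33.25
ee_pos: [476.9, -341.3, 71.2]
eef_rot: [[0.128, 0.992, 0.001], [0.992, -0.128, -0.0], [-0.0, 0.001, -1.0]]
ft_force: [0.9, 1.6, 2.9]
opening: 32.2
grip_force: 58.1
t: 33.55
ee_pos: [476.9, -341.3, 71.2]
eef_rot: [[0.128, 0.992, 0.001], [0.992, -0.128, -0.0], [-0.0, 0.001, -1.0]]
ft_force: [-0.1, 0.1, 4.2]
opening: 32.0
grip_force: 58.3
t: 34.05
ee_pos: [476.9, -341.4, 168.4]
eef_rot: [[0.128, 0.992, 0.001], [0.992, -0.128, -0.001], [-0.001, 0.001, -1.0]]
ft_force: [0.5, -0.5, -0.3]
opening: 32.0
grip_force: 58.4
```

View pics/s2.png

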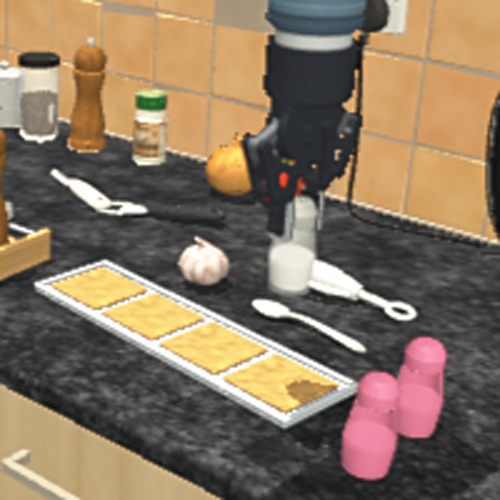

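The salt shaker (293,245) is held upright. I'll raise it and carry it to the left end cell (482.8, 340).

```bash
python3 -m inch '[[[0,0,-30],[0,0,0]],[[0,0,-60],[0,0,0]],[[0,0,-85],[0,0,0]],[[0,0,-103],[0,0,0]],[[0,0,-107],[0,0,0]]]'; python3 -m inch '[[[20,-3,0],[0,0,-0.02]],[[55,-8,0],[0,0,-0.05]],[[95,-13,0],[0,0,-0.08]],[[135,-19,0],[0,0,-0.11]],[[175,-24,0],[0,0,-0.138]]]'; python3 d.py 483 340 275 0.6
```

```text
t: 34.6
ee_pos: [477.5, -341.7, 275.7]
eef_rot: [[0.128, 0.992, 0.003], [0.992, -0.128, -0.002], [-0.002, 0.004, -1.0]]
ft_force: [0.5, -0.4, -1.2]
opening: 32.2
grip_force: 58.6
t: 35.1
ee_pos: [474.1, -162.9, 272.2]
eef_rot: [[-0.011, 1.0, -0.001], [1.0, 0.011, 0.0], [0.0, -0.001, -1.0]]
ft_force: [1.5, -0.1, -2.1]
opening: 32.0
grip_force: 58.5
shift [502.767  14.455  -2.695] turn [-0.001 -0.     0.001] q7 5.931169437888157 t 35.1 F [ 1.499 -0.071 -2.078] open 32.03707024189996 58.54423390352167
```

```bash
python3 -m inch '[[[40,1,0],[0,0,0]],[[80,2,0],[0,0,0]],[[120,3,0],[0,0,0]],[[160,4,0],[0,0,0]],[[200,5,0],[0,0,0]]]';python3 -m inch '[[[40,1,0],[0,0,0]],[[80,2,0],[0,0,0]],[[120,3,0],[0,0,0]],[[160,4,0],[0,0,0]],[[200,5,0],[0,0,0]]]'; python3 -m inch '[[[35,1,0],[0,0,0]],[[65,2,0],[0,0,0]],[[90,3,0],[0,0,0]],[[104,3,0],[0,0,0]],[[104,3,0],[0,0,0]]]';  python3 -m inch '[[[0,0,0],[0,0,0]],[[0,0,0],[0,0,0]],[[0,0,0],[0,0,0]],[[0,0,0],[0,0,0]]]'; python3 d.py 483 340 73 0.6
```

```text
t: 35.6
ee_pos: [477.2, 36.9, 272.3]
eef_rot: [[-0.01, 1.0, -0.001], [1.0, 0.01, -0.0], [-0.0, -0.001, -1.0]]
ft_force: [1.1, -0.2, -0.2]
opening: 31.9
grip_force: 58.5
t: 36.1
ee_pos: [480.4, 236.7, 272.1]
eef_rot: [[-0.01, 1.0, -0.001], [1.0, 0.01, -0.001], [-0.001, -0.001, -1.0]]
ft_force: [0.8, 0.0, -0.7]
opening: 32.0
grip_force: 58.5
t: 36.6
ee_pos: [481.9, 341.2, 272.3]
eef_rot: [[-0.013, 1.0, -0.001], [1.0, 0.013, 0.001], [0.001, -0.001, -1.0]]
ft_force: [1.0, 0.3, -0.3]
opening: 32.2
grip_force: 58.5
t: 37.0
ee_pos: [483.4, 338.6, 273.0]
eef_rot: [[-0.009, 1.0, 0.0], [1.0, 0.009, -0.0], [-0.0, 0.0, -1.0]]
ft_force: [-0.3, 0.2, -0.8]
opening: 31.8
grip_force: 58.6
shift [  1.477  -0.458 199.996] turn [ 0.     0.    -0.002] q7 -54.2995763190652 t 37.0 F [-0.346  0.238 -0.846] open 31.798175128562576 58.55146305839298
```

```bash
python3 -m inch '[[[1,0,20],[0,0,0]],[[1,0,50],[0,0,0]],[[1,0,85],[0,0,0]],[[1,0,120],[0,0,0]],[[1,0,150],[0,0,0]]]';python3 -m inch '[[[0,0,15],[0,0,0]],[[0,0,27],[0,0,0]],[[0,0,35],[0,0,0]],[[0,0,40],[0,0,0]],[[0,0,43],[0,0,0]]]'; python3 -m inch '[[[0,0,0],[0,0,0]],[[0,0,1],[0,0,0]],[[0,0,1],[0,0,0]],[[0,0,1],[0,0,0]]]'
```

```text
t: 37.5
ee_pos: [483.0, 339.7, 121.3]
eef_rot: [[-0.009, 1.0, -0.0], [1.0, 0.009, -0.001], [-0.001, -0.0, -1.0]]
ft_force: [0.2, 0.3, -0.4]
opening: 31.7
grip_force: 58.5
t: 38.0
ee_pos: [483.5, 340.9, 80.4]
eef_rot: [[-0.01, 1.0, 0.001], [1.0, 0.01, 0.001], [0.001, 0.001, -1.0]]
ft_force: [0.3, 0.4, 0.0]
opening: 32.3
grip_force: 58.5
t: 38.4
ee_pos: [483.2, 340.7, 79.2]
eef_rot: [[-0.01, 1.0, 0.0], [1.0, 0.01, 0.0], [0.0, 0.0, -1.0]]
ft_force: [1.0, -0.3, -0.5]
opening: 32.2
grip_force: 58.5
```

Contact is expected near 73.2.

```bash
python3 -m inch '[[[0,0,2],[0,0,0]],[[0,0,4],[0,0,0]],[[0,0,4],[0,0,0]],[[0,0,4],[0,0,0]]]';python3 -m inch '[[[0,0,1],[0,0,0]],[[0,0,1.5],[0,0,0]],[[0,0,1.5],[0,0,0]]]';python3 -m inch '[[[0,0,1],[0,0,0]],[[0,0,1],[0,0,0]],[[0,0,1],[0,0,0]]]'
```

```text
t: 38.8
ee_pos: [482.9, 340.6, 74.8]
eef_rot: [[-0.01, 1.0, -0.0], [1.0, 0.01, -0.0], [-0.0, -0.0, -1.0]]
ft_force: [0.9, 0.2, -0.9]
opening: 32.0
grip_force: 58.5
t: 39.1
ee_pos: [483.1, 340.6, 73.4]
eef_rot: [[-0.01, 1.0, 0.0], [1.0, 0.01, 0.0], [0.0, 0.0, -1.0]]
ft_force: [0.9, 0.3, -1.0]
opening: 32.1
grip_force: 58.6
t: 39.4
ee_pos: [483.1, 340.9, 73.2]
eef_rot: [[-0.01, 1.0, 0.0], [1.0, 0.01, 0.0], [0.0, 0.0, -1.0]]
ft_force: [-1.3, -1.4, 6.5]
opening: 32.7
grip_force: 59.1
```

Contact. I'll release, rise and check.

```bash
python3 -m inch '[[[0,0,-0.6],[0,0,0]],[[0,0,-0.6],[0,0,0]],[[0,0,-0.6],[0,0,0]]]'; python3 -m inch '[[[0,0,0],[0,0,0]],[[0,0,0],[0,0,0]],[[0,0,0],[0,0,0]],[[0,0,0],[0,0,0]],[[0,0,0],[0,0,0]]]' 1;  python3 -m inch '[[[0,0,-10],[0,0,0]],[[0,0,-30],[0,0,0]],[[0,0,-65],[0,0,0]],[[0,0,-110],[0,0,0]],[[0,0,-150],[0,0,0]]]';  python3 -m inch '[[[-45,0,-30],[0,0,0]],[[-95,0,-40],[0,0,0]],[[-145,0,-40],[0,0,0]],[[-195,0,-40],[0,0,0]],[[-240,0,-40],[0,0,0]]]';python3 -m inch '[[[-45,0,0],[0,0,0]],[[-90,0,0],[0,0,0]],[[-135,0,0],[0,0,0]],[[-170,0,0],[0,0,0]],[[-190,0,0],[0,0,0]]]'; python3 -m inch '[[[0,0,0],[0,0,0]],[[0,0,0],[0,0,0]],[[0,0,0],[0,0,0]]]'
python3 - <<'E'
from m import *
s=env.snapshot('scene');a=s['frame'][:,:,::-1][140:340,200:400];s=env.snapshot('top');b=s['frame'][:,:,::-1][140:340,120:320]
cv2.imwrite('pics/e.png',cv2.resize(np.hstack([a,b]),(800,400),interpolation=cv2.INTER_CUBIC))
for n,y in(('salt',340.1),('coffee',252.1),('herb_jar',164.1),('mill',76.1)):
    x=483+(340-y)/88
    for v in('top','scene'):
        s=env.snapshot(v);q=proj(s,place(M[n],x,y,12))
        for c in env.cut_out(n,s):
            ys,xs=np.nonzero(c['pixels'])
            if np.hypot(*(np.array(c['position'])-(q.min(0)+q.max(0))/2))<15:print(n,v,np.array([xs.min(),xs.max(),ys.min(),ys.max()]),q.min(0)[0],q.max(0)[0],q.min(0)[1],q.max(0)[1])
print(env.get_state()['t'])
E
```

```text
t: 39.7
ee_pos: [483.1, 340.7, 73.2]
eef_rot: [[-0.01, 1.0, 0.0], [1.0, 0.01, 0.0], [0.0, 0.0, -1.0]]
ft_force: [0.3, -0.4, 2.8]
opening: 31.9
grip_force: 59.0
t: 40.2
ee_pos: [483.0, 340.6, 72.9]
eef_rot: [[-0.01, 1.0, -0.0], [1.0, 0.01, -0.0], [-0.0, -0.0, -1.0]]
ft_force: [0.0, -0.1, -0.2]
opening: 85.3
grip_force: 0.0
t: 40.7
ee_pos: [482.9, 340.8, 225.6]
eef_rot: [[-0.01, 1.0, 0.0], [1.0, 0.01, 0.001], [0.001, 0.0, -1.0]]
ft_force: [0.4, 1.0, -0.9]
opening: 85.4
grip_force: 0.0
t: 41.2
ee_pos: [485.2, 98.7, 264.0]
eef_rot: [[-0.01, 1.0, 0.001], [1.0, 0.01, -0.0], [-0.0, 0.001, -1.0]]
ft_force: [1.4, -0.4, -0.2]
opening: 85.6
grip_force: 0.0
t: 41.7
ee_pos: [486.9, -92.9, 263.7]
eef_rot: [[-0.006, 1.0, 0.0], [1.0, 0.006, -0.001], [-0.001, 0.0, -1.0]]
ft_force: [1.1, 0.4, 0.3]
opening: 85.3
grip_force: 0.0
t: 42.0
ee_pos: [487.5, -87.7, 263.4]
eef_rot: [[-0.012, 1.0, 0.0], [1.0, 0.012, 0.001], [0.001, 0.0, -1.0]]
ft_force: [0.3, 0.1, -0.0]
opening: 85.3
grip_force: 0.0
salt top [152 172 224 241] 149.8264582244583 174.15064793255357 222.91266099130885 242.79827178678985
salt scene [233 245 193 220] 232.2661015820995 247.03982245627674 191.71085795741072 220.74925723000229
coffee top [176 209 217 246] 174.70692251214118 212.36869331757282 214.16295232223035 246.60766398072172
coffee scene [244 265 184 227] 243.950266182895 267.4650437859919 183.18262147204354 229.0084901756535
herb_jar top [218 241 220 242] 218.0594763404844 241.95956861404787 219.45774274772643 241.86936323498603
herb_jar scene [266 281 198 234] 266.266095903538 282.3612028617217 197.47463389321075 235.1929147097201
mill top [253 277 217 244] 251.44666331452612 278.24353768077805 215.21685912107026 243.77784296797145
mill scene [285 303 186 241] 284.5925656605441 304.3795529745357 184.42779540755348 244.20678266735715
42.9
```

View pics/e.png

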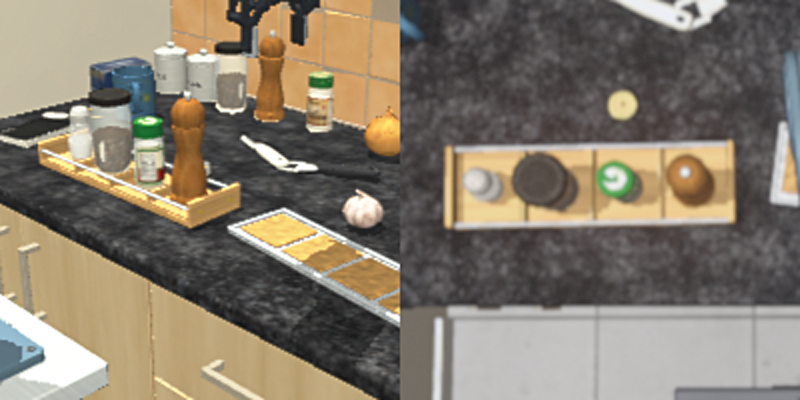

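The salt shaker (482,183), coffee jar (540,180), herb jar (615,180) and mill (690,180) all stand upright and centred. Every mask matches its predicted outline within about 3 px, and the arm is clear.

```bash
python3 -c "from plant import env;print(env.sign_off())"
```

```text
the job is handed in; nothing more can be done
None
```

I handed the job in at about 43 s: the salt shaker, coffee jar, herb jar and pepper mill stand upright in the rack cells in that order from the left, which mirrors the tray row; sign-off returned no verdict.

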